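Switch on the spares locker's fan

ROBOT

A 6-joint arm with a two-finger parallel gripper is mounted at the origin on the work surface. World frame = base frame: x ahead of the robot, y to its left, z up, the work surface at z = 0. Lengths are in m, angles in rad, forces in N, time in s.
With the tool pointing down it reaches from about 0.35 to 0.775 m from the base axis. Payload 7.3 kg.
Tool frame: the origin (TCP) lies at the very end of the fingers, on their centre line; the grasp point (between the pads) lies 19 mm behind it (robot.tcp_to_grasp is the distance from the TCP to the grasp point, in m); x points along the fingers, y is the direction in which the jaws open and shut, and the axes are right-handed (so a half turn about x gives the same grasp; the last joint's range is limited). The gripper opens to 92 mm and grips with 3 to 60 N. Pads are 19 mm wide; open, the fingers measure 130 mm over their backs; the gripper's body (75 mm by 190 mm) begins 47 mm behind the grasp point.
Start: joints at [1.075, 0.342, 1.524, -0, 1.275, -0.146], TCP at [0.18, 0.493, 0.227] pointing down, gripper open.
Joint ranges: [-2.53, 2.53], [-0.77, 2.02], [0.04, 2.7], [-1, 4.14], [0.28, 2.66], [-3.11, 3.11]. Speed limits (rad/s): [2.57, 2.57, 3.14, 3.14, 3.14, 3.14].

INTERFACE

Orientations are given as [roll, pitch, yaw] about the fixed x, y, z axes, in that order (R = Rz(yaw) Ry(pitch) Rx(roll)).
In Python, from cell import robot gives the robot as it stands.
- The arm moves only by the tool move_arm, never from a script. Its argument "increments" is a list of rows, each a list of 4 numbers: the shift along the tool's x, y, z normalised to -1 to 1, where 1 is 40 cm, then the turn about the tool's x normalised to -1 to 1, where 1 is 60 degrees. In form: [[dx, dy, dz, twist], ...]. A call has 1 to 5 rows; each row is the pose to reach, as a shift and turn from the pose commanded when the call began, along the tool's axes at that moment; what a row does not reach only later rows make up. A row lasts 1/8 s, in which the tool goes at most 62.5 mm and 10.7 degrees, less where a joint would pass 70% of its speed; a pose out of reach is approached as far as the arm can. A call with a number of a shift or a turn outside -1 to 1 is refused whole. A call with a gripper value outside its range is refused whole. "gripper" is the closure, from 0 (fully open) to 1 (shut), set as the call begins (left out, the last holds). The fingers move at their own pace and stop on an object; "squeeze" is the grip in N (left out, the last holds). Time passes only in rows, so rows that repeat a pose let the fingers close. It gives the time, the measured TCP pose, the force and the opening at its end, in the units of the state.
- robot.observe(): the state, without advancing time (a new reading comes with each control period).
- robot.read_camera(name): name is "scene" or "top" or "wrist"; returns the picture (420x560x3 uint8, red, green, blue); there is no depth.
- robot.camera_params(name): a dict with "fx", "fy", "cx", "cy" (pixels), "R" (3x3) and "t" (3): a world point X has camera coordinates R X + t; the wrist camera has in their place "tool_from_camera" (4x4, takes a point from camera to tool coordinates, whose origin is the TCP and whose axes are the tool frame's). Camera axes: x right, y down, z forward; pixel columns grow to the right and rows downward; lengths in m; the calibration is good to about 2 mm. A picture is of the moment at which its call begins: read the wrist's pose just before it. camera_params takes no time and is no camera call.
- robot.hand_in(): hands the job in, once; it reports no verdict.
The state is a dict: "time": time; "qpos": joint angles; "qvel": joint speeds; "joint_efforts": joint torques, N m; "tool_pos": TCP position; "tool_rot": TCP orientation; "contact_force": force on the tool from outside, world axes, zero at the start; "torque": the same for the moment, N m; "opening": finger opening in m.
Only numpy, scipy, OpenCV 4.12 (cv2) and the standard library are available. Lean on these libraries where they do the work, as an engineer would, in place of code of your own. Each camera call takes 0.05 s, during which the arm holds its last target.

TASK

Switch on the ventilation fan: on the grey box with the round fan grille, flip the bat toggle over its centre so that it stays leaning fully to the other side, away from the robot. Leave the toggle of the battery charger (the like box with slots and two brass terminals) as it is.

Things in the scene. Friction and masses are not known exactly. Their poses are not given: they have to be found in the camera images.
- fan_toggle (a joint): steel bat toggle on the fan unit: round, flared, 50 mm from pivot to tip, 9 mm thick at mid length, 14 mm near the tip. Rad: 0 leans 24 deg to the front (-x of point fan_pivot), 0.42 upright, 0.84 leans 24 deg to the back (+x). Over-centre: it snaps to whichever side of upright it is on and rests there; about 1 N at the tip moves it. Starts at the front (off).
- fan_pivot (a point): pivot of the fan unit's toggle, 65 mm above the table, 5 mm above the box top. z up; x along the swing, front to back, within 35 deg of straight away from the robot (world x); y the pivot axis. Fixed grey box 130 (x) x 220 (y) x 60 mm high, centred 60 mm to -y. Round wire fan grille 100 mm across, 7 mm high, 105 mm to -y; top clear by the toggle. May be the left or the right box.
- charger_toggle (a joint): steel bat toggle on the battery charger: round, flared, 50 mm from pivot to tip, 9 mm thick at mid length, 14 mm near the tip. Rad: 0 leans 24 deg to the front (-x of point charger_pivot), 0.42 upright, 0.84 leans 24 deg to the back (+x). Over-centre: it snaps to whichever side of upright it is on and rests there; about 1 N at the tip moves it. Starts at the front and must stay there.
- charger_pivot (a point): pivot of the battery charger's toggle, 65 mm above the table, 5 mm above the box top. z up; x along the swing, front to back, within 35 deg of straight away from the robot (world x); y the pivot axis. Fixed grey box 130 (x) x 220 (y) x 60 mm high, centred 60 mm to -y. Top has straight dark slots and, 140 mm to -y, two brass terminal posts 26 mm high.

How it is judged:
At the end, for the whole second after the job is handed in: The fan unit's toggle rests leaning to the back side, within 10 degrees of its stop (joint above 0.66 rad), and the charger's toggle still leans to the front (joint below 0.18 rad) (value of joint fan_toggle above 0.66 rad and velocity of joint fan_toggle below 0.2 rad/s and value of joint charger_toggle below 0.18 rad); the robot touches nothing.
It fails at once if the charger's toggle is flipped over its centre (value of joint charger_toggle above 0.42 rad).
It also fails if it takes over 29 s, if anything falls off the work surface, if the arm or the gripper's body presses on something with over 40 N, if the wrist force passes 120 N, or if a joint passes its speed limit or range.

## Working session

There is one attempt and no reset: what is moved stays moved. The work goes in short steps, Python scripts to look and compute and a tool call to move; the robot and the scene stay as the last step left them, time stands still between calls to the robot, and variables do not carry over. Pictures are saved under pics/ and viewed, and the job is handed in when it is done.

Besides the shell and the picture viewer there is one more tool, called after "Call:" as name(argument=value, ...), one argument or row to a line, values as JSON. move_arm: Moves the arm, as the interface text tells. Its arguments: {"type":"object","properties":{"increments":{"type":"array","items":{"type":"array","items":{"type":"number"}}},"gripper":{"type":"number"},"squeeze":{"type":"number"}},"required":["increments"]}

```bash
mkdir -p pics; ls; python3 - <<'E'
from cell import robot
import cv2
s=robot.observe()
print(s)
for n in ["scene","top","wrist"]:
    im=robot.read_camera(n); cv2.imwrite(f"pics/{n}0.png",im[:,:,::-1])
    print(n,robot.camera_params(n))
E
```

```text
pics
{'time': 0.0, 'qpos': array([ 1.07499260e+00,  3.42719059e-01,  1.52501294e+00, -1.96395562e-05,
        1.27539049e+00, -1.46021454e-01]), 'qvel': array([-0.00058031,  0.00044105, -0.00121192,  0.00029814,  0.00080675,
        0.0022665 ]), 'joint_efforts': array([-1.30177123e-03, -4.31227720e+01, -2.44212806e+01,  7.16271345e-02,
        5.60293312e-02, -1.40899874e-04]), 'tool_pos': array([0.17971506, 0.49285241, 0.22604829]), 'tool_rot': array([-1.70454248,  1.56926638, -2.05431902]), 'contact_force': array([-0.53853225,  0.92516309,  0.66745793]), 'torque': array([ 0.01227625,  0.02833934, -0.00272679]), 'opening': 0.09189780289721836}
scene {'fx': 412.559000246378, 'fy': 412.559000246378, 'cx': 282.1914414219172, 'cy': 207.5539586474495, 'R': array([[ 0.70580213,  0.70840356,  0.00278518],
       [ 0.56049108, -0.55601977, -0.61375221],
       [-0.43323563,  0.43474868, -0.78949381]]), 't': array([-0.43624614, -0.2165877 ,  1.09822327])}
top {'fx': 426.02232632870476, 'fy': 426.02232632870476, 'cx': 274.4506302601079, 'cy': 204.50208075743805, 'R': array([[-0.01852416, -0.99890039, -0.04306819],
       [-0.99361392,  0.02318717, -0.1104252 ],
       [ 0.1113024 ,  0.04074762, -0.99295086]]), 't': array([0.07898569, 0.55966943, 0.70842629])}
wrist {'fx': 292.459064735107, 'fy': 292.459064735107, 'cx': 283.5109755333429, 'cy': 211.65122675495846, 'tool_from_camera': array([[-3.33318984e-04, -2.62178672e-01,  9.65019291e-01,
        -1.57582963e-01],
       [ 9.99999864e-01,  2.98607490e-04,  4.26527695e-04,
         7.84718750e-04],
       [-3.99988453e-04,  9.65019303e-01,  2.62178537e-01,
        -7.10272199e-02],
       [ 0.00000000e+00,  0.00000000e+00,  0.00000000e+00,
         1.00000000e+00]])}
```

View pics/scene0.png

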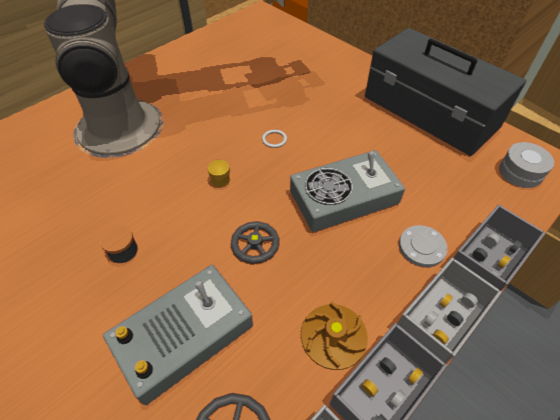

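View pics/top0.png

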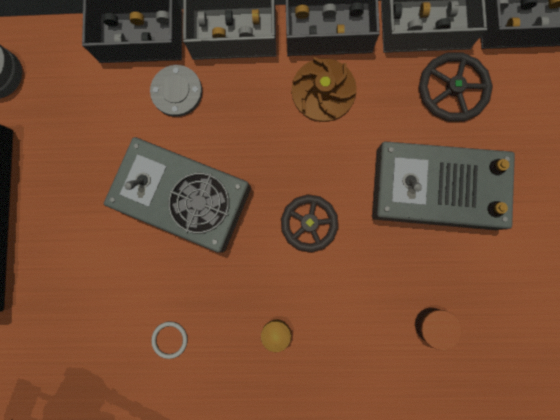

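View pics/wrist0.png

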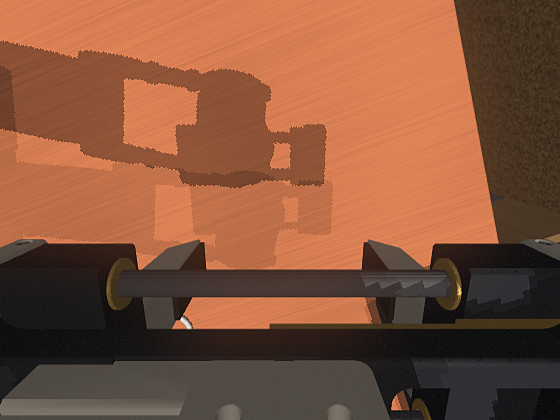

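The fan box is the left one: around (180,195) in the top view and (347,190) in the scene view. The charger with slots and posts is on the right. I'll enlarge both views around the fan toggle.

```bash
python3 - <<'E'
import cv2, numpy as np
a=cv2.imread("pics/top0.png")[125:265,90:260]; b=cv2.imread("pics/scene0.png")[140:240,280:415]
a=cv2.resize(a,None,fx=4.7,fy=4.2,interpolation=cv2.INTER_CUBIC) if 0 else cv2.resize(a,None,fx=4,fy=4,interpolation=cv2.INTER_CUBIC)
b=cv2.resize(b,None,fx=5,fy=5,interpolation=cv2.INTER_CUBIC)
cv2.imwrite("pics/topc.png",a);cv2.imwrite("pics/scenec.png",b)
E
```

```text
(no output)
```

View pics/topc.png

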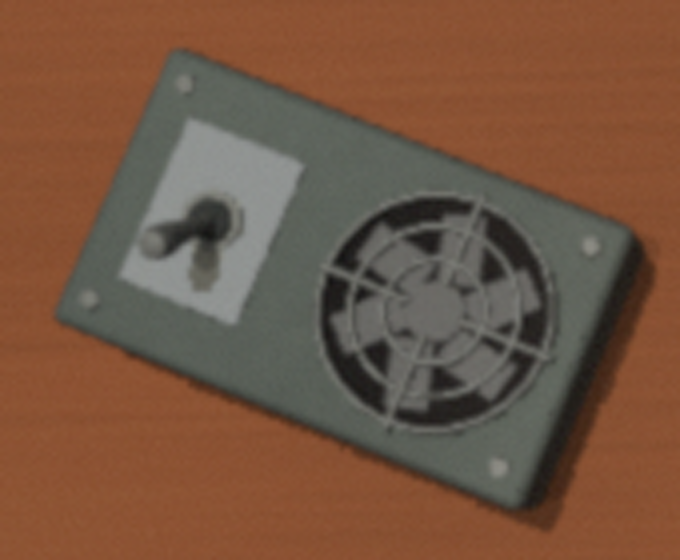

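View pics/scenec.png

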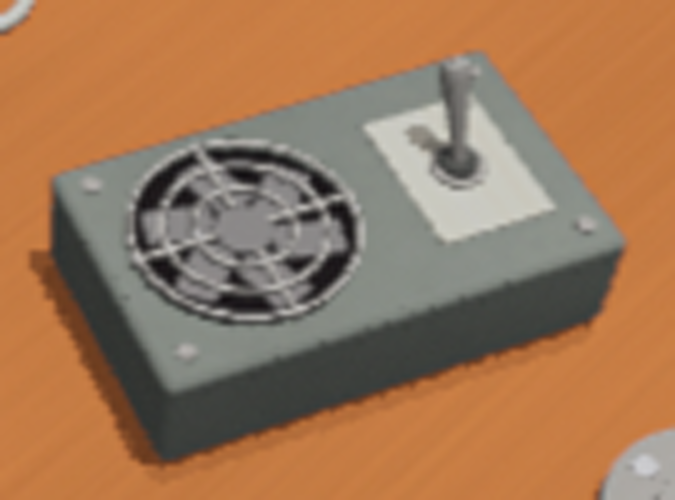

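```bash
cat > h.py <<'E'
import numpy as np, cv2
from cell import robot
def P(n):
    p=robot.camera_params(n);K=np.array([[p['fx'],0,p['cx']],[0,p['fy'],p['cy']],[0,0,1]])
    return K@np.c_[p['R'],p['t']]
def tri(a,b):
    X=cv2.triangulatePoints(P("top"),P("scene"),np.array(a,float).reshape(2,1),np.array(b,float).reshape(2,1)).ravel()
    X=X[:3]/X[3]
    e=[np.linalg.norm((lambda q:q[:2]/q[2]-u)(P(n)@np.r_[X,1])) for n,u in(("top",a),("scene",b))]
    return X,e
E
python3 - <<'E'
from h import *
D={'tip':((153,242),(459,65)),'base':((215,217),(458,168)),'b+':((178,50),(622,243)),'b-':((632,228),(170,388)),'f-':((525,508),(55,180)),'f+':((60,318),(482,55)),
'sb+':((184,84),(587,224)),'sb-':((591,246),(187,351)),'sf-':((498,467),(91,185)),'grille':((437,312),(246,228))}
for k,(a,b) in D.items():
    a=np.array(a)/4+(90,125)-.375; b=np.array(b)/5+(280,140)-.4
    X,e=tri(a,b);print(k,X.round(4),np.round(e,2)); D[k]=X
v=D['sb+']-D['sb-'];print('yaw y-axis',np.degrees(np.arctan2(-v[0],v[1])))
v=D['b+']-D['b-'];print(np.degrees(np.arctan2(-v[0],v[1])),np.linalg.norm(v))
v=D['sb-']-D['sf-'];print('yaw',np.degrees(np.arctan2(v[1],v[0])))
c=(D['b-']+D['f+'])/2;c2=(D['b+']+D['f-'])/2;print(c,c2)
E
```

```text
tip [0.5897 0.2978 0.108 ] [0.36 0.29]
base [0.6068 0.2883 0.0636] [0.01 0.01]
b+ [0.6815 0.3074 0.0589] [0.06 0.06]
b- [0.5978 0.1105 0.061 ] [0.13 0.12]
f- [0.4825 0.1585 0.0587] [1.08 0.87]
f+ [0.5668 0.3586 0.0561] [0.71 0.57]
sb+ [0.6655 0.3034 0.0617] [0.01 0.01]
sb- [0.5905 0.128  0.0628] [0.1  0.09]
sf- [0.4984 0.1677 0.0613] [0.11 0.09]
grille [0.5643 0.1934 0.0651] [0.54 0.45]
yaw y-axis -23.157392612419052
-23.026206494006697 0.21400440564498854
yaw -23.29707685198738
[0.58230534 0.2345402  0.05855827] [0.58197667 0.23294545 0.05879626]
```

```bash
cat >> h.py <<'E'
from scipy.spatial.transform import Rotation as Ro
yw=np.radians(-23.1);ex=np.array([np.cos(yw),np.sin(yw),0]);ey=np.array([-np.sin(yw),np.cos(yw),0]);piv=np.array([.606,.2888,.065])
def loc():
    s=robot.observe();R=Ro.from_euler('xyz',s['tool_rot']).as_matrix();p=s['tool_pos']
    B=np.c_[ex,ey,[0,0,1]]
    print('t',s['time'],'tcp in box frame mm',(B.T@(p-piv)*1e3).round(1),'tool axes in box\n',(B.T@R).round(3),'F',s['contact_force'].round(1))
    return s,R,p
def to(l):
    s,R,p=loc(); g=piv+np.c_[ex,ey,[0,0,1]]@(np.array(l)/1e3)
    print('units',(R.T@(g-p)/.4).round(4))
E
python3 - <<'E'
from h import *
to([-60,0,110])
E
```

```text
t 0.15 tcp in box frame mm [-472.1   20.6  161.2] tool axes in box
 [[-0.    -0.053  0.999]
 [-0.001  0.999  0.053]
 [-1.    -0.001 -0.   ]] F [-0.5  0.6  0.2]
units [ 0.128  -0.1061  1.0262]
```

Call:
move_arm(
  increments=[
    [0,-0.02,0.1,0],
    [0,-0.05,0.24,0],
    [0,-0.08,0.38,0],
    [0,-0.1,0.52,0],
    [0,-0.106,0.66,0],
  ],
  gripper=1,
)

```text
time: 0.78
tool_pos: [0.4147, 0.3617, 0.2267]
tool_rot: [-2.955, 1.57, 2.979]
contact_force: [0.9, 1.2, 0.3]
opening: 0.0468
```

Call:
move_arm(
  increments=[
    [0.02,0,0.12,0],
    [0.06,0,0.24,0],
    [0.1,0,0.33,0],
    [0.128,0,0.36,0],
    [0.128,0,0.366,0],
  ],
)

```text
time: 1.4
tool_pos: [0.5503, 0.3124, 0.1742]
tool_rot: [-2.51, 1.568, -2.861]
contact_force: [-0.5, 0.2, 0.5]
opening: 0.0008
```

```bash
python3 - <<'E'
from h import *
to([-60,0,30])
for n in("top","scene"):
    cv2.imwrite(f"pics/{n}1.png",robot.read_camera(n)[:,:,::-1])
print(robot.observe()['opening'])
a=cv2.resize(cv2.imread("pics/top1.png")[100:275,60:280],None,fx=2,fy=2);b=cv2.resize(cv2.imread("pics/scene1.png")[75:250,250:430],None,fx=2,fy=2)
cv2.imwrite("pics/c1.png",np.hstack([a,b]))
E
```

```text
t 1.4 tcp in box frame mm [-6.050e+01 -1.000e-01  1.092e+02] tool axes in box
 [[-0.002 -0.053  0.999]
 [-0.002  0.999  0.053]
 [-1.    -0.002 -0.002]] F [-0.5  0.2  0.5]
units [0.1979 0.0005 0.0018]
0.0004015350477122543
```

View pics/c1.png

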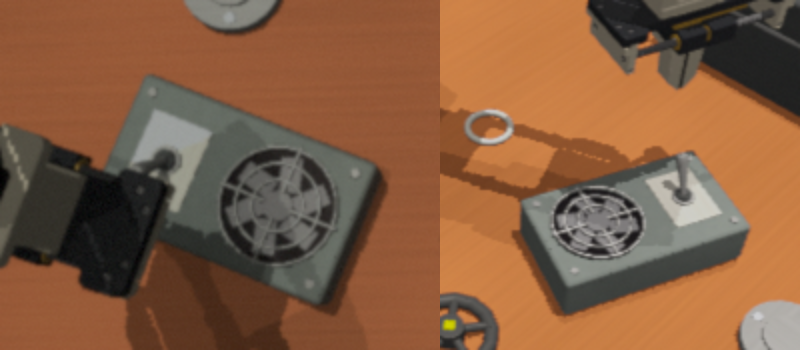

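```bash
python3 - <<'E'
from h import *
s=robot.observe()
for n in("top","scene"):
    q=P(n)@np.r_[s['tool_pos'],1];print(n,q[:2]/q[2])
im=cv2.imread("pics/scene1.png")[40:180,280:460];cv2.imwrite("pics/c2.png",cv2.resize(im,None,fx=4,fy=4,interpolation=cv2.INTER_CUBIC))
E
```

```text
top [ 97.92166488 205.06146212]
scene [366.22303803 115.90196325]
```

View pics/c2.png

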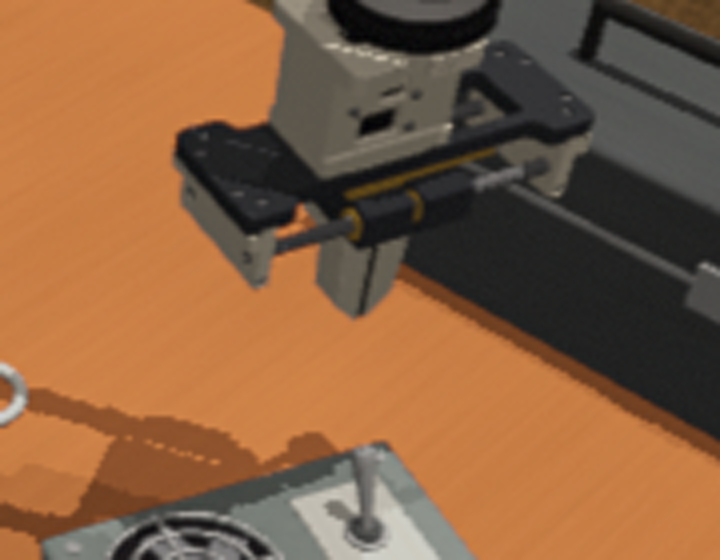

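Call:
move_arm(
  increments=[
    [0.06,0,0,0],
    [0.14,0,0,0],
    [0.185,0,0,0],
    [0.198,0,0,0],
    [0.198,0,0,0],
  ],
)

```text
time: 2.12
tool_pos: [0.5507, 0.3135, 0.0973]
tool_rot: [0.866, 1.57, 0.517]
contact_force: [-0.1, 0.1, 0.6]
opening: 0.0003
```

Call:
move_arm(
  increments=[
    [0,0,0.03,0],
    [0,0,0.06,0],
    [0,0,0.09,0],
    [0,0,0.12,0],
    [0,0,0.14,0],
  ],
)

```text
time: 2.75
tool_pos: [0.6036, 0.2932, 0.096]
tool_rot: [-2.973, 1.569, 2.96]
contact_force: [-12.6, 6.2, 3.6]
opening: 0.0006
```

```bash
python3 - <<'E'
from h import *
to([-60,0,30])
cv2.imwrite("pics/c3.png",cv2.resize(robot.read_camera("scene")[75:250,250:430,::-1],None,fx=3,fy=3))
E
```

```text
t 2.75 tcp in box frame mm [-4.   3.1 31. ] tool axes in box
 [[-0.002 -0.052  0.999]
 [-0.001  0.999  0.052]
 [-1.    -0.    -0.002]] F [-12.6   6.2   3.6]
units [ 0.0028 -0.0005 -0.1402]
```

View pics/c3.png

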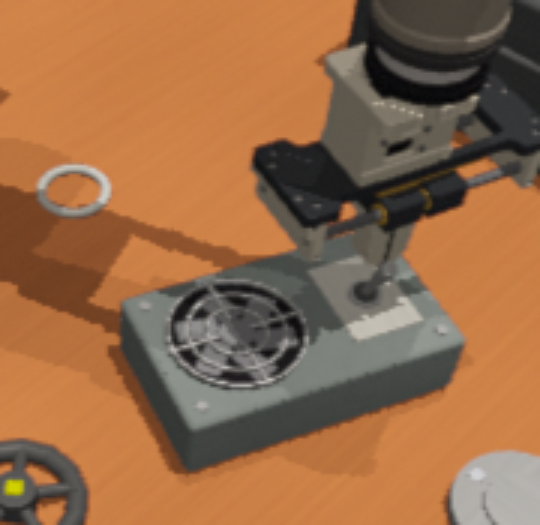

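There is about 14 N along the push axis, so the toggle seems to be at its back stop. I'll back off, lift and check.

Call:
move_arm(
  increments=[
    [0,0,-0.03,0],
    [0,0,-0.08,0],
    [0,0,-0.14,0],
    [-0.1,0,-0.2,0],
    [-0.2,0,-0.3,0],
  ],
)

```text
time: 3.42
tool_pos: [0.49, 0.3347, 0.1769]
tool_rot: [-1.336, 1.57, -1.686]
contact_force: [0.6, -0.5, 0.5]
opening: 0.0004
```

Call:
move_arm(
  increments=[
    [0,0,-0.1,0],
    [0,0,-0.15,0],
    [0,0,-0.15,0],
    [0,0,-0.15,0],
  ],
)

```text
time: 3.92
tool_pos: [0.4354, 0.3549, 0.1759]
tool_rot: [-0.726, 1.57, -1.076]
contact_force: [0.2, -0.4, 0.2]
opening: 0.0005
```

```bash
python3 - <<'E'
from h import *
loc()
t=robot.read_camera("top")[:,:,::-1];s=robot.read_camera("scene")[:,:,::-1]
cv2.imwrite("pics/topd.png",cv2.resize(t[125:265,90:260],None,fx=4,fy=4,interpolation=cv2.INTER_CUBIC))
cv2.imwrite("pics/scened.png",s)
cv2.imwrite("pics/scenedc.png",cv2.resize(s[140:240,280:415],None,fx=5,fy=5,interpolation=cv2.INTER_CUBIC))
print(robot.observe()['qvel'])
E
```

```text
t 3.925 tcp in box frame mm [-182.9   -6.1  110.9] tool axes in box
 [[ 0.    -0.053  0.999]
 [-0.     0.999  0.053]
 [-1.    -0.     0.   ]] F [ 0.2 -0.4  0.2]
[-0.00107736  0.00133267  0.00185919  0.00249697  0.00113451  0.00235754]
```

View pics/topd.png

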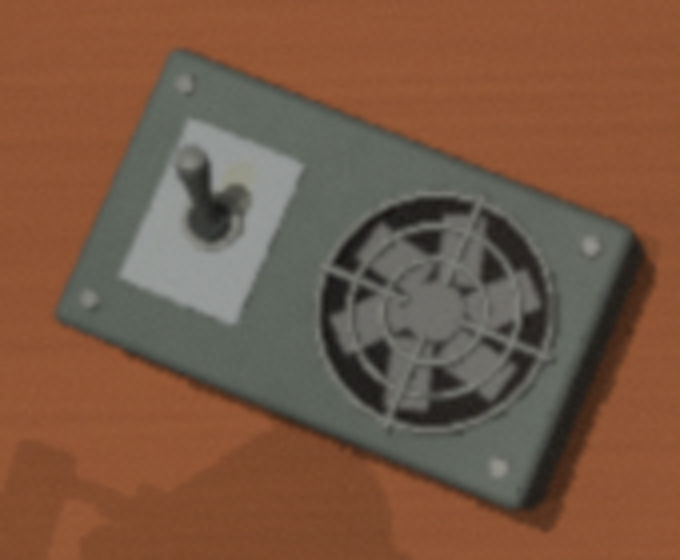

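View pics/scenedc.png

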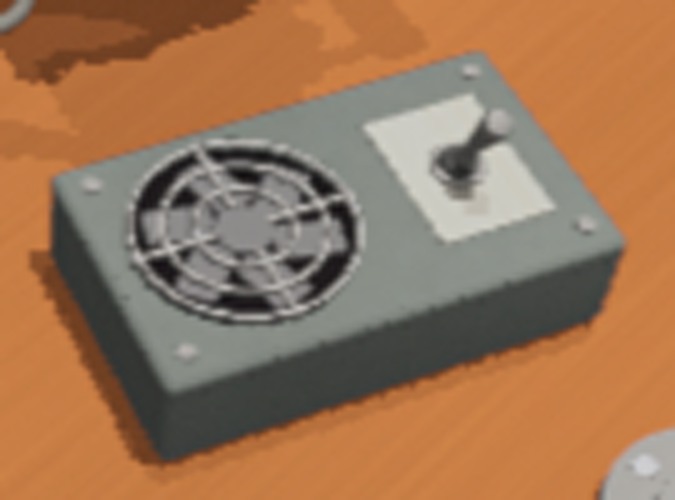

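View pics/scened.png

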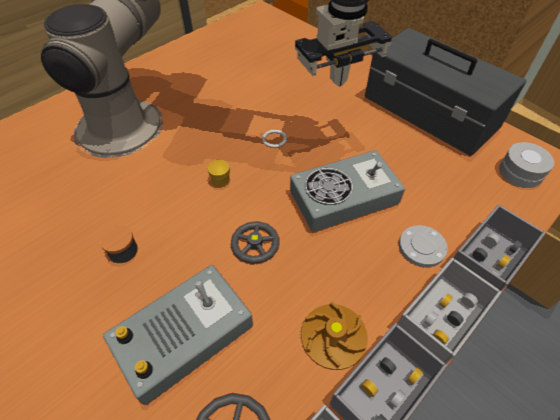

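The fan toggle now leans to the back: its tip moved from (153,242) to (190,158) in the top crop. A quick triangulation of the tip will give the angle before I hand in.

```bash
python3 - <<'E'
from h import *
X,e=tri(np.array((191,160))/4+(90,125)-.375,np.array((499,125))/5+(280,140)-.4)
l=np.c_[ex,ey,[0,0,1]].T@(X-piv)*1e3
print(l.round(1),np.round(e,2),'lean deg',np.degrees(np.arctan2(l[0],l[2])))
print(robot.hand_in())
E
```

```text
[17.4  1.6 41.1] [0.13 0.11] lean deg 22.987051503253813
the job is handed in; nothing more can be done
None
```

The fan toggle is flipped over its centre and now leans fully to the back, and the job is handed in at about 4 s of the 29 s allowed.

- **Finding it:** I located the fan box (the left one) from the top and scene cameras. It is turned about -23°, with the pivot at about (0.606, 0.289, 0.065). The measured heights of the pivot, box top and toggle tip agreed with the sizes given.
- **Pushing it:** With the gripper closed, I pushed the toggle back along its swing. The force reading rose to about 14 N, somewhat earlier than I expected, most likely because the toggle had reached its stop. I then backed off and lifted.
- **Last checks:**
  - The fan toggle measures about 23° to the back in two views; its stop is at 24°.
  - The charger's toggle still looks the same as at the start. I compared it by eye and did not measure it.
  - The arm was still, more than 180 mm from the toggle, with a force reading near zero.
- **Disagreements:** No check failed or disagreed beyond a few millimetres.

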